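# Charge the degreaser pressure sprayer in the paint-repair van

### The arm

A 6-joint arm with a two-finger parallel gripper is mounted at the origin on the work surface. World frame = base frame: x ahead of the robot, y to its left, z up, the work surface at z = 0. Lengths are in m, angles in rad, forces in N, time in s.
With the tool pointing down it reaches from about 0.375 to 0.925 m from the base axis. Payload 5.7 kg.
Tool frame: the origin (TCP) lies on the mounting face of the last link; the fingertips stand 173 mm ahead of it and the grasp point (between the pads) lies 155 mm ahead of it; z points along the fingers, y is the line along which they close (so a half turn about z gives the same grasp; the last joint's range is limited). The gripper opens to 85 mm and grips with 20 to 120 N. Pads are 22 mm wide; open, the fingers measure 114 mm over their backs; the gripper's body (76 mm by 85 mm) begins 54 mm behind the grasp point. The pads swing forward as they close: fully open they stand 13 mm farther back than shut.
Start: joints at [1.08, 0.359, 1.51, -0, 1.272, -0.115], TCP at [0.22, 0.558, 0.405] pointing down, gripper open.
Joint ranges: [-2.97, 2.97], [-1.01, 2.36], [0.21, 2.38], [-0.96, 4.11], [0.2, 2.71], [-2.98, 2.98]. Speed limits (rad/s): [2.39, 2.39, 3.14, 3.14, 3.14, 3.14].

### API

Orientations are given as a rotation vector (axis times angle).
In Python, from bench import bot gives the robot as it stands.
- The arm moves only by the tool move_arm, never from a script. Its argument "increments" is a list of rows, each an object of numbers: "x", "y", "z": the shift along the tool's x, y, z in units of 50 mm (1.0 is 50 mm); "twist": the turn about the tool's z in units of 5 degrees (1.0 is 5 degrees). In form: [{"x": .., "y": .., "z": .., "twist": ..}, ...]. A call has 1 to 8 rows; each row is the pose to reach, as a shift and turn from the pose commanded when the call began, along the tool's axes at that moment; what a row does not reach only later rows make up. A row lasts 1/8 s, in which the tool goes at most 62.5 mm and 10.7 degrees, less where a joint would pass 70% of its speed; a pose out of reach is approached as far as the arm can. A call with a gripper value outside its range is refused whole. "claw" is the closure, from 0 (fully open) to 1 (shut), set as the call begins (left out, the last holds). The fingers move at their own pace and stop on an object; the grip force is fixed at half the most. Time passes only in rows, so rows that repeat a pose let the fingers close. It gives the time, the measured TCP pose, the force, the opening and the grip force at its end, in the units of the state.
- bot.get_obs(): the state, without advancing time (a new reading comes with each control period).
- bot.grab_frame(name): name is "scene" or "side" or "wrist"; returns a dict with "img" (420x560x3 uint8, red, green, blue), "fx", "fy", "cx", "cy" (pixels), "position" and "rotation" of the camera in the world. Camera axes: x right, y down, z forward; pixel columns grow to the right and rows downward; lengths in m; the calibration is good to about 2 mm. The wrist camera is an equidistant fisheye: a pixel r from the principal point sees the ray r / f radians off the axis. A picture is of the moment at which its call begins. There is no depth.
- bot.finish_job(): hands the job in; it is judged then, once.
Trained networks look in a picture, given as the dict that the camera call returned (one of the last four; its "shot" number tells which), for a name from the list of things; names that differ only in an ending like _2 or _b are one class to them, and where a whole thing is asked for, a point or a joint stands for the part that bears it (a point fixed in the world has none). Each returns a list of dicts, best first, with "confidence" (0 to 1); they miss things now and then, are a little off and sometimes report something else, mostly with a low value. They report only what shows in the picture. A call takes as long as a camera call.
- bot.find_in(picture, thing): "at" ([x, y, z] in m, in world coordinates, good to about 4 mm: the middle of the surface that is visible of it).
- bot.regions_of(picture, thing): "mask" (420x560 bool, what is visible of it).
The state is a dict: "time": time; "joints": joint angles; "qvel": joint speeds; "effort": joint torques, N m; "tool_pos": TCP position; "ee_rot": TCP orientation; "ft_force": force on the tool from outside, world axes, zero at the start; "torque": the same for the moment, N m; "width": opening from 0.0 (shut) to 1.0 (fully open); "grip_force": force on a finger pad.
Only numpy, scipy, OpenCV 4.12 (cv2) and the standard library are available. Lean on these libraries where they do the work, as an engineer would, in place of code of your own. Each camera call takes 0.05 s, during which the arm holds its last target. There are 200 camera calls.

### The job

Charge the white pressure sprayer with air: push its orange pump knob down in full strokes, letting it spring right back up after each one, until the red indicator pin on the sprayer's shoulder has popped fully out. Only push the knob: the sprayer stays upright where it stands and is not lifted or shoved, the bottles, marker and scale are left alone, and the hand finishes clear.

Things in the scene. Friction and masses are not known exactly. Their poses are not given: they have to be found in the camera images.
- sprayer: Pressure sprayer, loose, 1.3 to 2.1 kg: white tank 120 mm across, 173 high; black collar 68 across; blue pump barrel 42 across, top at 212, its orange knob above. Origin: centre of underside; z up, the pump's axis. Sides: +x red pin; -x black carrying handle, 101 mm out, z 70 to 192; +y valve and brass nozzle, 106 mm out at z 184; -y grey relief valve.
- pump (a joint): Orange pump knob, m: 0 = up (at rest), 0.028 = fully down. A spring lifts it in about 0.3 s; 5 N starts it, 13 to 18 N push it fully down. Down strokes add air: 0.022 or more from fully up adds a full measure, 0.016 to 0.02 half, under 0.012 nothing; let it rise fully before each. About 4 to 7 full strokes are needed. Strokes past fully out do no harm (a relief valve vents).
- pump_top (a point): Centre of the top of the orange knob, on the sprayer's axis; moves with the knob: 264 mm above the bench when up, 236 mm when fully down. The knob is a round mushroom 48 mm across, 24 mm high, its top nearly flat (2 mm lower at 20 mm from the middle).
- pin (a joint): How far the red indicator pin has come out, m: about 0 = in (uncharged), 0.016 = fully out. It stays in over the first strokes, rises over the last three or four, and stays out when the pump is released. It cannot be pulled out by hand.
- pin_tip (a point): Top of the red indicator pin: 16 mm across, upright, 47 mm from the sprayer's axis on its +x side, in a black boss (23 mm across, top 176 mm above the bench). The tip is 178 mm above the bench when in (2 mm of red shows), 194 mm when fully out (18 mm of red shows).
- scale: A white bench scale with a steel pan, a bystander, fixed: 220 mm (x) by 200 mm (y), pan top 61 mm above the bench. Origin: centre of the underside.
- blue_bottle: A closed blue paint bottle with a white cap, 44 mm in diameter, 100 mm high, standing on the scale's pan: a bystander. Origin: centre of its underside.
- yellow_bottle: A closed yellow paint bottle with a white cap, 52 mm in diameter, 125 mm high, standing on the bench: a bystander. Origin: centre of its underside.
- marker: A white and green marker pen, 132 mm long, 13 mm thick, lying on the bench: a bystander. Origin: middle of its length, on the bench; x along the pen.

How it is judged:
On the way, in this order (a step that is already met when the one before it is completed fails the run):
1. the knob is pushed well down (value of joint pump above 0.018 m).
2. it is let back up (value of joint pump below 0.005 m).
3. it is pushed well down again (value of joint pump above 0.018 m).
4. the red pin is fully out and the knob is up again (value of joint pin above 0.0145 m and value of joint pump below 0.005 m), for 0.1 s.
At the end, for the whole second after the job is handed in: The red pin is out by at least 14.5 of its 16 mm, the knob is back up (within 4 mm), the sprayer stands at rest, upright (within 3 degrees) and within 30 mm of where it stood, and the two bottles and the marker lie within 15 mm of where they were (value of joint pin above 0.0145 m and value of joint pump below 0.004 m and angle between sprayer's own z axis and vertical below 0.05 rad and distance of sprayer from where it was at the start of the episode below 0.03 m and height (world z) of sprayer below 0.004 m and linear speed of sprayer below 0.01 m/s and distance of each of blue_bottle, yellow_bottle, marker from where it was at the start of the episode below 0.015 m); the robot touches nothing.
It fails at once if the sprayer is lifted (by more than 8 mm) (height (world z) of sprayer above 0.008 m).
It fails at once if the sprayer is tipped (by more than 8 degrees) (angle between sprayer's own z axis and vertical above 0.14 rad).
It fails at once if the sprayer is shoved or carried (by more than 30 mm) (distance of sprayer from where it was at the start of the episode above 0.03 m).
It fails at once if a bottle or the marker is moved (by more than 15 mm) (distance of any of blue_bottle, yellow_bottle, marker from where it was at the start of the episode above 0.015 m).
It fails at once if the scale or the bottle on it is touched (contact force between any of the fingers, the arm and scale above 1 N or contact force between any of the fingers, the arm and blue_bottle above 1 N).
It also fails if it takes over 45 s, if anything falls off the work surface, if the arm or the gripper's body presses on something with over 40 N, if the wrist force passes 120 N, or if a joint passes its speed limit or range.

## Working session

There is one attempt and no reset: what is moved stays moved. The work goes in short steps, Python scripts to look and compute and a tool call to move; the robot and the scene stay as the last step left them, time stands still between calls to the robot, and variables do not carry over. Pictures are saved under pics/ and viewed, at most 10 in all, crops included, and the job is handed in when it is done.

Besides the shell and the picture viewer there is one more tool, called after "Emit:" as a command line: name --argument value ..., lists and objects as JSON in quotes. move_arm: Moves the arm, as the interface text tells. Its arguments: {"type":"object","properties":{"increments":{"type":"array"},"claw":{"type":"number"}},"required":["increments"]}

```bash
mkdir -p pics
python3 - <<'E'
from bench import bot
import cv2,numpy as np
o=bot.get_obs();print(o['time'],o['tool_pos'],o['ee_rot'],o['ft_force'],o['width'])
ims=[]
for n in("scene","side"):
    p=bot.grab_frame(n);ims.append(p["img"])
    for t in("sprayer","pump_top","pin_tip","scale","blue_bottle","yellow_bottle","marker"):
        for r in bot.find_in(p,t)[:1]:
            X=np.array(r["at"]);c=np.array(p["rotation"]).T@(X-p["position"])
            print(n,t,X.round(3),round(r["confidence"],2),(c[:2]/c[2]*[p["fx"],p["fy"]]+[p["cx"],p["cy"]]).round())
    cv2.imwrite(f"pics/{n}0.png",p["img"][:,:,::-1])
print(bot.get_obs()["time"])
E
```

```text
0.0 [0.2200326  0.55779335 0.40382992] [-5.86739021e-01 -3.08572730e+00  2.85643854e-03] [ 0.10369052  0.32406928 -0.2345672 ] 0.9955345500962544Traceback (most recent call last):
  File "<stdin>", line 10, in <module>
IndexError: invalid index to scalar variable.
```

```bash
cat > h.py <<'E'
from bench import bot
import cv2,numpy as np
from scipy.spatial.transform import Rotation as R
def rot(v):
    v=np.array(v,float); return R.from_rotvec(v).as_matrix() if v.shape==(3,) else (v if v.shape==(3,3) else R.from_quat(v).as_matrix())
def px(p,X):
    c=rot(p["rotation"]).T@(np.array(X)-p["position"])
    return (c[:2]/c[2]*[p["fx"],p["fy"]]+[p["cx"],p["cy"]]).round(1)
E
python3 - <<'E'
from h import *
for n in("scene","side"):
    p=bot.grab_frame(n);print(p["rotation"],p["position"],p["fx"])
    for t in("sprayer","pump_top","pin_tip","scale","blue_bottle","yellow_bottle","marker"):
        for r in bot.find_in(p,t)[:1]:
            print(n,t,np.round(r["at"],3),round(r["confidence"],2),px(p,r["at"]))
    cv2.imwrite(f"pics/{n}0.png",p["img"][:,:,::-1])
print(bot.get_obs()["time"])
E
```

```text
[-1.74795504 -1.8721769   0.6744854 ] [1.32758045 0.0078852  0.97166823] 418.6225296233834
scene sprayer [0.532 0.034 0.154] 0.78 [303.2 188.4]
scene pump_top [0.507 0.029 0.261] 0.84 [304.1 152.1]
scene scale [ 0.572 -0.272  0.061] 0.96 [193.2 215.1]
scene blue_bottle [ 0.539 -0.259  0.121] 0.78 [197.3 192.4]
scene yellow_bottle [0.591 0.278 0.071] 0.75 [389.2 229.7]
scene marker [0.78  0.157 0.014] 0.65 [344.9 297.8]
[-0.04575239  2.79023706 -1.41622513] [0.5846078  0.93987045 0.86050649] 498.8699779845438
side sprayer [0.499 0.068 0.14 ] 0.6 [332.4 237.1]
side pump_top [0.498 0.033 0.262] 0.61 [335.2 183.3]
side scale [ 0.563 -0.234  0.058] 0.94 [302.7 191.1]
side blue_bottle [ 0.523 -0.241  0.111] 0.83 [317.6 174.2]
side yellow_bottle [0.574 0.299 0.075] 0.94 [297.9 337. ]
side marker [0.782 0.156 0.014] 0.72 [206.2 301.6]
0.9
```

View pics/scene0.png

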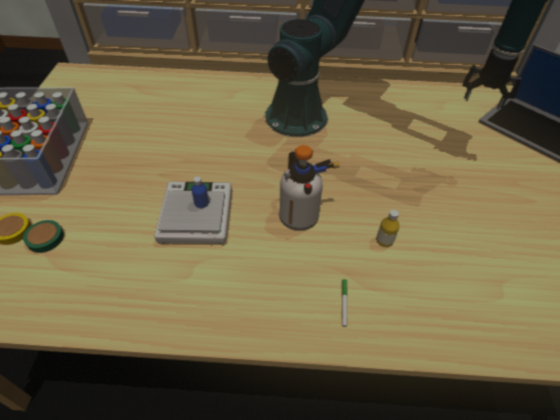

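View pics/side0.png

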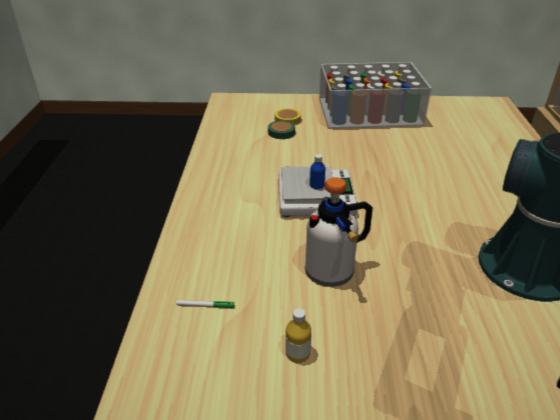

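Run:
```python
from h import *
for n in("scene","side"):
    p=bot.grab_frame(n)
    m=bot.regions_of(p,"pump_top")
    h=cv2.cvtColor(p["img"],cv2.COLOR_RGB2HSV)
    c0=np.array([304,152] if n=="scene" else [335,185])
    yy,xx=np.mgrid[:420,:560]
    k=(h[...,0]>3)&(h[...,0]<16)&(h[...,1]>180)&(abs(xx-c0[0])<16)&(abs(yy-c0[1])<14)
    u=np.array([xx[k].mean(),yy[k].mean()]);print(n,u,k.sum(),xx[k].min(),xx[k].max(),yy[k].min(),yy[k].max())
    ray=rot(p["rotation"])@np.array([(u[0]-p["cx"])/p["fx"],(u[1]-p["cy"])/p["fy"],1])
    P=np.array(p["position"]);print((P+ray*(.253-P[2])/ray[2]).round(4))
    if m: print("mask",m[0]["mask"].sum())
o=bot.get_obs();M=rot(o['ee_rot']);print(M.round(3),o['time'])
print((M.T@(np.array([.501,.031,.52])-o['tool_pos'])/.05).round(2))
```

```text
scene [303.10326087 152.09782609] 184 295 311 145 158
[0.498 0.027 0.253]
mask 247
side [335.651341   185.35632184] 261 326 345 178 193
[0.4964 0.0267 0.253 ]
mask 325
[[-0.93   0.367 -0.   ]
 [ 0.367  0.93  -0.   ]
 [-0.    -0.    -1.   ]] 1.1
[-9.09 -7.75 -2.31]
```

Emit:
move_arm --claw 1 --increments '[{"z": -1.2},{"x": -0.5,"y": -0.4,"z": -1.9},{"x": -1.2,"y": -1.0,"z": -1.9},{"x": -2.0,"y": -1.7,"z": -1.9},{"x": -2.8,"y": -2.4,"z": -1.9},{"x": -3.6,"y": -3.1,"z": -1.9},{"x": -4.4,"y": -3.8,"z": -1.9},{"x": -5.2,"y": -4.5,"z": -1.9}]'

```text
$.increments[0]: bad value
```

Emit:
move_arm --claw 1 --increments '[{"x": 0,"y": 0,"z": -1.2,"twist": 0},{"x": -0.5,"y": -0.4,"z": -1.9,"twist": 0},{"x": -1.2,"y": -1.0,"z": -1.9,"twist": 0},{"x": -2.0,"y": -1.7,"z": -1.9,"twist": 0},{"x": -2.8,"y": -2.4,"z": -1.9,"twist": 0},{"x": -3.6,"y": -3.1,"z": -1.9,"twist": 0},{"x": -4.4,"y": -3.8,"z": -1.9,"twist": 0},{"x": -5.2,"y": -4.5,"z": -1.9,"twist": 0}]'

```text
time: 2.1
tool_pos: [0.38, 0.2518, 0.5]
ee_rot: [0.586, 3.086, 0.001]
ft_force: [0.8, 0.9, 0.5]
width: 0.005
grip_force: 0.0
```

Emit:
move_arm --increments '[{"x": -0.8,"y": -0.7,"z": 0,"twist": 0},{"x": -1.6,"y": -1.4,"z": 0,"twist": 0},{"x": -2.4,"y": -2.1,"z": 0,"twist": 0},{"x": -3.2,"y": -2.8,"z": 0,"twist": 0},{"x": -3.7,"y": -3.2,"z": 0,"twist": 0},{"x": -3.85,"y": -3.34,"z": 0,"twist": 0},{"x": -3.85,"y": -3.34,"z": 0,"twist": 0}]'

```text
time: 2.98
tool_pos: [0.4972, 0.0274, 0.4996]
ee_rot: [-0.588, -3.085, -0.0]
ft_force: [0.6, 0.9, -0.1]
width: -0.0
grip_force: 0.0
```

Run:
```python
from h import *
o=bot.get_obs();print(o['time'],o['tool_pos'],o['ft_force'],o['width'])
ims=[]
for n in("scene","side"):
    p=bot.grab_frame(n);M=rot(o['ee_rot'])
    t=px(p,np.array(o['tool_pos'])+M[:,2]*.173);k=px(p,[.497,.027,.264]);print(n,t,k)
    x,y=k.astype(int);i=p["img"][y-70:y+60,x-65:x+65,::-1]
    ims.append(cv2.resize(i,(390,390),interpolation=cv2.INTER_CUBIC))
cv2.imwrite("pics/near.png",np.hstack(ims))
```

```text
2.975 [0.49717604 0.02735497 0.49959029] [ 0.60249948  0.88688104 -0.13151366] -0.00012287615245219776
scene [305.  129.1] [303.4 148.6]
side [337.6 156.4] [335.7 181.2]
```

View pics/near.png

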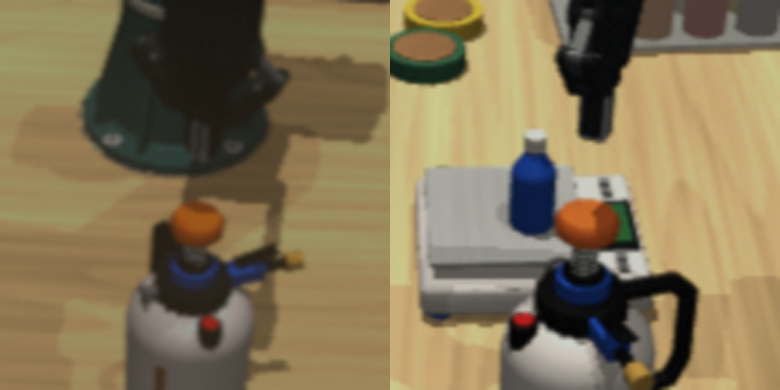

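Emit:
move_arm --increments '[{"x": 0,"y": 0,"z": 0.6,"twist": 0},{"x": 0,"y": 0,"z": 1.1,"twist": 0},{"x": 0,"y": 0,"z": 1.3,"twist": 0},{"x": 0,"y": 0,"z": 1.5,"twist": 0},{"x": 0,"y": 0,"z": 1.7,"twist": 0},{"x": 0,"y": 0,"z": 1.74,"twist": 0},{"x": 0,"y": 0,"z": 1.74,"twist": 0}]'

```text
time: 3.95
tool_pos: [0.4965, 0.0284, 0.4143]
ee_rot: [-0.585, -3.086, -0.001]
ft_force: [-6.1, 0.6, 12.6]
width: -0.004
grip_force: 6.0
```

```bash
cat > look.py <<'E'
from h import *
import sys
o=bot.get_obs();print(o['time'],o['tool_pos'],o['ft_force'],o['torque'])
ims=[]
for n in("scene","side"):
    p=bot.grab_frame(n);x,y=px(p,[.497,.027,.23]).astype(int)
    ims.append(cv2.resize(p["img"][y-50:y+50,x-50:x+50,::-1],(390,390),interpolation=cv2.INTER_CUBIC))
cv2.imwrite(f"pics/{sys.argv[1]}.png",np.hstack(ims))
E
python3 look.py down1
```

```text
3.95 [0.49651888 0.02843636 0.41434236] [-6.11199385  0.64594263 12.57688422] [0.25205279 1.02687635 0.00799118]
```

View pics/down1.png

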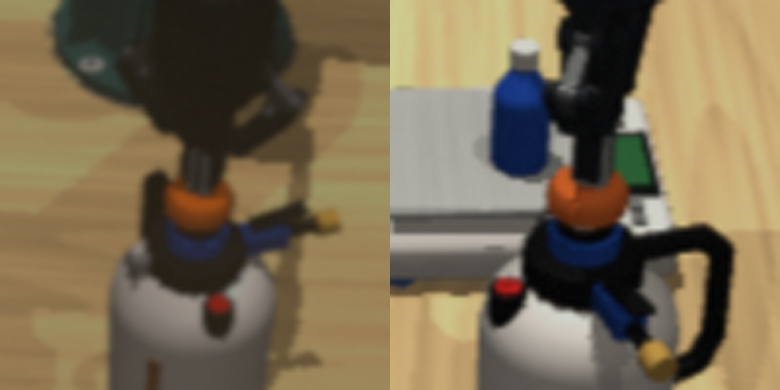

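Emit:
move_arm --increments '[{"x": 0,"y": 0,"z": -0.8,"twist": 0},{"x": -0.07,"y": 0,"z": -0.8,"twist": 0},{"x": -0.07,"y": 0,"z": -0.8,"twist": 0},{"x": -0.07,"y": 0,"z": -0.6,"twist": 0},{"x": -0.07,"y": 0,"z": -0.35,"twist": 0},{"x": -0.07,"y": 0,"z": -0.1,"twist": 0},{"x": -0.07,"y": 0,"z": 0.06,"twist": 0},{"x": -0.07,"y": 0,"z": 0.06,"twist": 0}]'

```text
time: 5.05
tool_pos: [0.5004, 0.0262, 0.4095]
ee_rot: [-0.587, -3.086, -0.0]
ft_force: [-2.9, 0.4, 12.6]
width: 0.003
grip_force: 6.1
```

Emit:
move_arm --increments '[{"x": 0,"y": 0,"z": -0.8,"twist": 0},{"x": -0.03,"y": 0,"z": -0.8,"twist": 0},{"x": -0.03,"y": 0,"z": -0.8,"twist": 0},{"x": -0.03,"y": 0,"z": -0.6,"twist": 0},{"x": -0.03,"y": 0,"z": -0.35,"twist": 0},{"x": -0.03,"y": 0,"z": -0.1,"twist": 0},{"x": -0.03,"y": 0,"z": 0,"twist": 0},{"x": -0.03,"y": 0,"z": 0,"twist": 0}]'

```text
time: 6.05
tool_pos: [0.5016, 0.0256, 0.4094]
ee_rot: [-0.587, -3.085, 0.0]
ft_force: [-3.1, 1.0, 12.6]
width: 0.003
grip_force: 6.2
```

Emit:
move_arm --increments '[{"x": 0,"y": 0,"z": -0.8,"twist": 0},{"x": 0,"y": 0,"z": -0.8,"twist": 0},{"x": 0,"y": 0,"z": -0.8,"twist": 0},{"x": 0,"y": 0,"z": -0.6,"twist": 0},{"x": 0,"y": 0,"z": -0.35,"twist": 0},{"x": 0,"y": 0,"z": -0.1,"twist": 0},{"x": 0,"y": 0,"z": 0,"twist": 0},{"x": 0,"y": 0,"z": 0,"twist": 0}]'

```text
time: 7.05
tool_pos: [0.5017, 0.0256, 0.4094]
ee_rot: [-0.587, -3.085, 0.0]
ft_force: [-3.6, -0.3, 11.6]
width: 0.001
grip_force: 6.2
```

```bash
python3 look.py down4
```

```text
7.05 [0.50168841 0.02560785 0.40938205] [-3.64948154 -0.25547695 11.63343784] [ 0.06300781  0.57605892 -0.03286346]
```

View pics/down4.png

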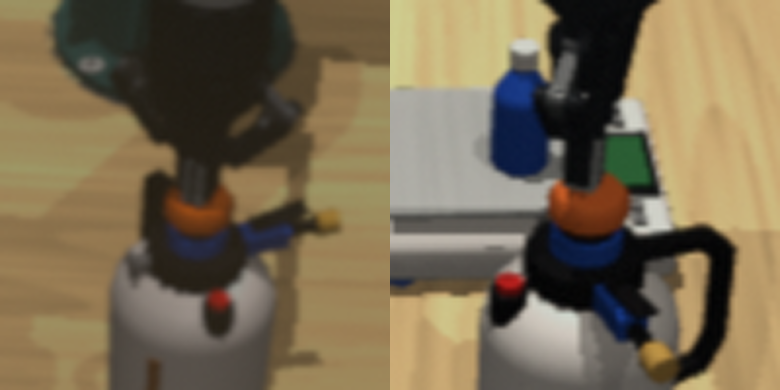

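Emit:
move_arm --increments '[{"x": 0,"y": 0,"z": -0.8,"twist": 0},{"x": 0.05,"y": 0,"z": -0.8,"twist": 0},{"x": 0.05,"y": 0,"z": -0.8,"twist": 0},{"x": 0.05,"y": 0,"z": -0.6,"twist": 0},{"x": 0.05,"y": 0,"z": -0.35,"twist": 0},{"x": 0.05,"y": 0,"z": -0.1,"twist": 0},{"x": 0.05,"y": 0,"z": 0,"twist": 0},{"x": 0.05,"y": 0,"z": 0,"twist": 0}]'

```text
time: 8.15
tool_pos: [0.4994, 0.0265, 0.4094]
ee_rot: [-0.587, -3.085, 0.0]
ft_force: [-2.9, 0.5, 12.5]
width: 0.001
grip_force: 6.1
```

Emit:
move_arm --increments '[{"x": 0,"y": 0,"z": -0.8,"twist": 0},{"x": 0,"y": 0,"z": -0.8,"twist": 0},{"x": 0,"y": 0,"z": -0.8,"twist": 0},{"x": 0,"y": 0,"z": -0.6,"twist": 0},{"x": 0,"y": 0,"z": -0.35,"twist": 0},{"x": 0,"y": 0,"z": -0.1,"twist": 0},{"x": 0,"y": 0,"z": 0,"twist": 0},{"x": 0,"y": 0,"z": 0,"twist": 0}]'

```text
time: 9.15
tool_pos: [0.4994, 0.0265, 0.4094]
ee_rot: [-0.587, -3.086, 0.0]
ft_force: [-2.9, 0.5, 11.9]
width: -0.001
grip_force: 6.1
```

Emit:
move_arm --increments '[{"x": 0,"y": 0,"z": -0.8,"twist": 0},{"x": 0,"y": 0,"z": -0.8,"twist": 0},{"x": 0,"y": 0,"z": -0.8,"twist": 0},{"x": 0,"y": 0,"z": -0.6,"twist": 0},{"x": 0,"y": 0,"z": -0.35,"twist": 0},{"x": 0,"y": 0,"z": -0.1,"twist": 0},{"x": 0,"y": 0,"z": 0,"twist": 0},{"x": 0,"y": 0,"z": 0,"twist": 0}]'

```text
time: 10.15
tool_pos: [0.4993, 0.0265, 0.4094]
ee_rot: [-0.587, -3.085, 0.0]
ft_force: [-3.7, -0.1, 12.3]
width: -0.0
grip_force: 6.1
```

```bash
python3 look.py down7
```

```text
10.15 [0.49933585 0.02651759 0.40937072] [-3.68643718 -0.05303318 12.31770915] [ 0.08074759  0.53235497 -0.04465182]
```

View pics/down7.png

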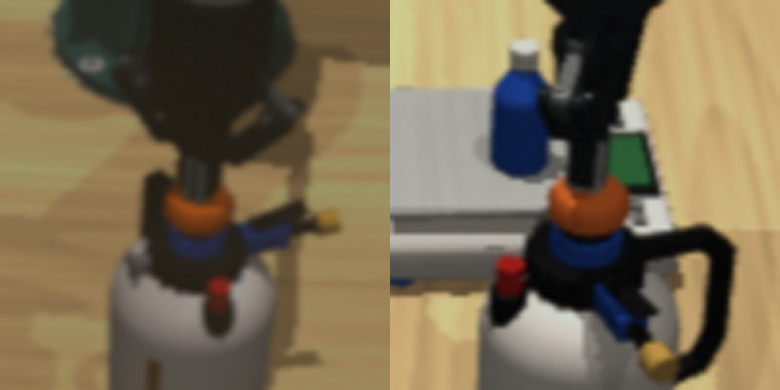

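The pin's top in the side crop has risen from about row 279 to row 258, so it is nearly or fully out. Extra strokes do no harm, so I'll add two and then retreat.

Emit:
move_arm --increments '[{"x": 0,"y": 0,"z": -0.8,"twist": 0},{"x": 0,"y": 0,"z": -0.8,"twist": 0},{"x": 0,"y": 0,"z": -0.8,"twist": 0},{"x": 0,"y": 0,"z": -0.6,"twist": 0},{"x": 0,"y": 0,"z": -0.35,"twist": 0},{"x": 0,"y": 0,"z": -0.1,"twist": 0},{"x": 0,"y": 0,"z": 0,"twist": 0},{"x": 0,"y": 0,"z": 0,"twist": 0}]'

```text
time: 11.25
tool_pos: [0.4994, 0.0265, 0.4094]
ee_rot: [-0.587, -3.085, 0.0]
ft_force: [-3.0, 0.8, 12.9]
width: -0.002
grip_force: 6.1
```

Emit:
move_arm --increments '[{"x": 0,"y": 0,"z": -0.8,"twist": 0},{"x": 0,"y": 0,"z": -0.8,"twist": 0},{"x": 0,"y": 0,"z": -0.8,"twist": 0},{"x": 0,"y": 0,"z": -0.6,"twist": 0},{"x": 0,"y": 0,"z": -0.35,"twist": 0},{"x": 0,"y": 0,"z": -0.1,"twist": 0},{"x": 0,"y": 0,"z": 0,"twist": 0},{"x": 0,"y": 0,"z": 0,"twist": 0}]'

```text
time: 12.25
tool_pos: [0.4994, 0.0265, 0.4094]
ee_rot: [-0.587, -3.085, 0.0]
ft_force: [-2.4, 0.3, 12.4]
width: 0.004
grip_force: 6.2
```

Emit:
move_arm --increments '[{"x": 0,"y": 0,"z": -0.8,"twist": 0},{"x": 0,"y": 0,"z": -1.4,"twist": 0},{"x": 0,"y": 0,"z": -1.9,"twist": 0},{"x": 0,"y": 0,"z": -2.0,"twist": 0},{"x": 0,"y": 0,"z": -2.0,"twist": 0},{"x": 0,"y": 0,"z": -2.0,"twist": 0}]'

```text
time: 13.0
tool_pos: [0.4992, 0.0265, 0.508]
ee_rot: [-0.586, -3.083, 0.001]
ft_force: [-0.5, 0.1, -0.4]
width: 0.001
grip_force: 0.0
```

```bash
python3 look.py end
python3 - <<'E'
from h import *
for n in("scene","side"):
    p=bot.grab_frame(n)
    print(n,"tip in/out",px(p,[.544,.027,.178]),px(p,[.544,.027,.194]),[np.round(r["at"],3) for r in bot.find_in(p,"pin_tip")[:1]],[np.round(r["at"],3) for r in bot.find_in(p,"pump_top")[:1]])
    print("origin",px(p,[.497,.027,.23]).astype(int)-50)
E
```

```text
13.0 [0.49923445 0.02652269 0.50795062] [-0.52035701  0.1194807  -0.35003477] [ 0.01233907  0.06468907 -0.03005637]
scene tip in/out [301.  185.1] [301.3 180.8] [] [array([0.504, 0.029, 0.258])]
origin [252 108]
side tip in/out [312.6 212.4] [312.9 206.7] [array([0.54 , 0.049, 0.189])] [array([0.499, 0.031, 0.256])]
origin [284 144]
```

View pics/end.png

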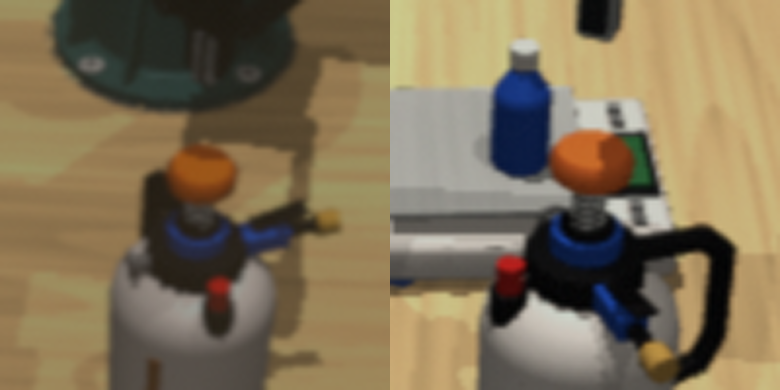

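The hand is clear, the knob is fully up and the sprayer hasn't moved. The pin's top stayed at row 258 over the last two strokes. That is about 21 px above its start, against 22 px expected for 16 mm, so it is fully out.

```bash
python3 -c "
from bench import bot
print(bot.finish_job())"
```

```text
the job is handed in; nothing more can be done
None
```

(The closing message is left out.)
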